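# Weigh the salami bar on the spring balance

## Task

Check how far the salamis have dried: lift their wooden bar, level, straight up out of both U brackets of the drying stand, and hang it by the slot in its handle board on the hook of the spring balance. Lower it gently so that the sprung hook never drops to near its bottom stop, let go, and leave it hanging level and free until the hook has stopped bobbing. Leave everything else where it stands.

Things in the scene. Friction and masses are not known exactly. Their poses are not given: they have to be found in the camera images.
- bar: Loose pale wooden bar, 16 mm square, 200 mm long, round end knobs 26 mm dia x 12 mm; 0.30 to 0.55 kg. Origin mid-axis; x across, y along, z up; same after a half turn about z. On its middle stands a slotted handle board 14 mm thick (x), 100 mm wide (y), top at z = +104 mm. Two salamis (34 mm dia, reddish-brown) are fixed under it at y = +42 and -42 mm, reaching down to z = -74 mm.
- bar_crown (a point): Middle of the upper edge of the handle slot, z = +52 mm in the bar's frame; it comes to rest on the hook. The slot goes through the board along x, 70 mm wide (y), from z = +8 to +52 mm. Above it, z = +52 to +104 mm, is solid wood to grip from above, fingers closing along x.
- bar_end_left (a point): Underside of the bar where it lies in one bracket: y = +77 mm, z = -8 mm in the bar's frame.
- bar_end_right (a point): Underside of the bar where it lies in the other bracket: y = -77 mm, z = -8 mm in the bar's frame.
- stand: Drying stand, fixed: wooden base 70 x 200 x 14 mm, two steel uprights 10 mm thick at y = +77 and -77 mm, each ending in an open-topped U bracket. Origin at the centre of its underside on the worktop, y along the bar, z up. The U's floor is at z = 97 mm (the bar's axis rests at 105 mm), its arms rise to z = 127 mm; 21 mm wide inside (x).
- scale: Spring balance, fixed: white base 205 x 130 x 14 mm with a white column (50 x 70 mm, centre at x = +115 mm, 181 mm high) at its back. Origin on the worktop straight below the hook's seat; the hook's open end points along -x, away from the column; z up. Nothing stands above the hook.
- hook_seat (a point): Middle of the hook's seat, top face, 250 mm above the worktop unloaded; axes as the scale's; sinks with the hook. Flat steel strip 24 mm wide (y), 8 mm thick; seat flat from x = -16 to +18 mm, with an upturned lip (x = -22 to -16 mm, 14 mm above the seat) at the open end. Behind x = +18 mm the arm is 5 mm higher and runs back to the rod at x = +115 mm.
- hook (a joint): How far the sprung hook has dipped, m: 0 unloaded, 0.055 at the bottom stop. Spring 170 N/m (starts to yield at 0.25 N), lightly damped: the bar makes it dip about 0.016 to 0.031, and it bobs for about a second.
- lime: Lime, 60 x 48 x 48 mm, lying on the worktop; origin at the centre of its underside. Bystander.
- lemon: Lemon, 78 x 55 x 56 mm, lying in front of the sink; origin at the centre of its underside. Bystander.
- green_lid_jar: Spice jar with a green lid, 44 mm dia, 100 mm high; origin at the centre of its underside. Bystander.
- yellow_lid_jar: Glass jar with a yellow lid, 56 mm dia, 70 mm high, in front of the sink; origin at the centre of its underside. Bystander.

How it is judged:
By the outcome, as a careful person would: the job done as asked, in the order asked, and still so for the second after the job is handed in, with the robot touching nothing.
It also fails if it takes over 54 s, if anything falls off the work surface, if the arm or the gripper's body presses on something with over 40 N, if the wrist force passes 120 N, or if a joint passes its speed limit or range.

## Robot

A 7-joint arm with a two-finger parallel gripper is mounted at the origin on a cart in front of the work surface, level with it; the furniture and walls round the work are solid. World frame = base frame: x ahead of the robot, y to its left, z up, the work surface at z = 0. Lengths are in mm, angles in rad, forces in N, time in s.
With the tool pointing down it reaches from about 350 to 900 mm from the base axis. Payload 19.9 kg.
Tool frame: the origin (TCP) lies midway between the tips of the shut fingers; the grasp point (between the pads) lies 19 mm behind it (grip_point_offset is the z of the grasp point in the tool frame, in mm); z points along the fingers, y is the line along which they close (so a half turn about z gives the same grasp; the last joint's range is limited). The gripper opens to 85 mm and grips with 20 to 120 N. Pads are 22 mm wide; open, the fingers measure 114 mm over their backs; the gripper's body (76 mm by 85 mm) begins 54 mm behind the grasp point. The pads swing forward as they close: fully open they stand 13 mm farther back than shut.
Start: joints at [-1.188, 0.417, -0.01, 1.614, 0.005, 1.111, -0.053], TCP at [257.004, 569.693, 231.26] pointing down, gripper open.
Joint ranges: [-2.81, 2.81], [-0.39, 2.02], [-1.27, 1.25], [0.06, 2.57], [-1.19, 4.33], [0.19, 2], [-2.82, 2.82]. Speed limits (rad/s): [1.89, 1.89, 2.39, 2.39, 3.01, 3.01, 3.01].

## Interface

Orientations are given as a 3x3 rotation matrix whose columns are the frame's x, y, z axes.
In Python, from bench import * gives the robot as it stands. The module is installed in compiled form; this text tells all that it offers.
- The arm moves only by the tool drive_tool, never from a script. Its arguments are lists of equal length, an entry for each row: "delta_pos": the shift along the tool's x, y, z in cm, a list of three; "delta_rot": the turn, a rotation vector about the tool's x, y, z in rad, a list of three. A call has 1 to 5 rows; each row shifts and turns the commanded pose from where the row before left it, along the tool's axes as they then stand; what a row does not reach is not made up. A row lasts 1/8 s, in which the tool goes at most 62.5 mm and 10.7 degrees, less where a joint would pass 70% of its speed; a pose out of reach is approached as far as the arm can. A call is refused whole if a number of a shift passes 6.25 or a number of a turn 0.188, either way. A call with a gripper value outside its range is refused whole. "jaw" is the opening, from -1 (shut) to 1 (fully open), set as the call begins (left out, the last holds). The fingers move at their own pace and stop on an object; the grip force is fixed at half the most. Time passes only in rows, so rows that do not move let the fingers close. It gives the time, the measured TCP pose, the force, the opening and the grip force at its end, in the units of the state.
- get_obs(): the state, without advancing time (a new reading comes with each control period).
- snapshot(name): name is "side" or "top" or "wrist"; returns the picture (400x640x3 uint8, blue, green, red); there is no depth.
- camera_model(name): a dict with "intrinsics" (3x3 intrinsics, pixels), "pose" (4x4, takes a point from camera to world coordinates); the wrist camera has in their place "tool_from_camera" (4x4, takes a point from camera to tool coordinates, whose origin is the TCP and whose axes are the flange's). Camera axes: x right, y up, looking along -z (the intrinsics and any distortion apply to the point x, -y, -z); pixel columns grow to the right and rows downward; lengths in mm; the calibration is good to about 2 mm. A picture is of the moment at which its call begins: read the wrist's pose just before it. camera_model takes no time and is no camera call.
- hand_in(): hands the job in; it is judged then, once.
Trained networks look in the newest picture that a camera, given by its name, has taken for a name from the list of things; names that differ only in an ending like _2 or _b are one class to them, and where a whole thing is asked for, a point or a joint stands for the part that bears it (a point fixed in the world has none). Each returns a list of dicts, best first, with "score" (0 to 1); they miss things now and then, are a little off and sometimes report something else, mostly with a low value. They report only what shows in the picture. A call takes as long as a camera call.
- find_in(label, camera): "point" ([x, y, z] in mm, in world coordinates, good to about 4 mm: the middle of the surface that is visible of it).
The state is a dict: "time_s": time; "joints": joint angles; "dq": joint speeds; "joint_torque": joint torques, N m; "tool_pos": TCP position; "tcp_rot": TCP orientation; "ft_force": force on the tool from outside, world axes, zero at the start; "ft_torque": the same for the moment, N m; "finger_gap": finger opening in mm; "finger_force": force on a finger pad.
Only numpy, scipy, OpenCV 4.12 (cv2) and the standard library are available. Lean on these libraries where they do the work, as an engineer would, in place of code of your own. Each camera call takes 0.05 s, during which the arm holds its last target. There are 200 camera calls.

## Working session

There is one attempt and no reset: what is moved stays moved. The work goes in short steps, Python scripts to look and compute and a tool call to move; the robot and the scene stay as the last step left them, time stands still between calls to the robot, and variables do not carry over. Pictures are saved under pics/ and viewed, at most 10 in all, crops included, and the job is handed in when it is done.

Besides the shell and the picture viewer there is one more tool, called after "Call:" by a JSON object that holds its "op" and its "data", one argument or row to a line. drive_tool: Moves the arm, as the interface text tells. Its arguments: {"type":"object","properties":{"delta_pos":{"type":"array"},"delta_rot":{"type":"array"},"jaw":{"type":"number"}},"required":["delta_pos","delta_rot"]}

```bash
mkdir -p pics
python3 - <<'E'
from bench import *
import cv2,numpy as np
o=get_obs()
for k in("time_s","tool_pos","tcp_rot","finger_gap","ft_force"):print(k,np.round(o[k],3).tolist())
ims=[]
for c in("side","top"):
    im=snapshot(c);cv2.imwrite(f"pics/{c}0.png",im);m=camera_model(c);print(c,np.round(m["pose"],3).tolist(),np.round(m["intrinsics"],1).tolist(), [k for k in m])
    for l in("bar","bar_crown","bar_end_left","bar_end_right","stand","scale","hook_seat","lime","lemon","green_lid_jar","yellow_lid_jar"):
        print(c,l,[(np.round(d["point"]).tolist(),round(d["score"],2)) for d in find_in(l,c)[:2]])
print(np.round(camera_model("wrist")["tool_from_camera"],3).tolist())
E
```

```text
time_s 0.0
tool_pos [256.874, 569.382, 230.659]
tcp_rot [[-0.912, 0.411, -0.0], [0.411, 0.912, -0.001], [-0.0, -0.001, -1.0]]
finger_gap 85.204
ft_force [-0.296, -0.331, -0.571]
side [[0.941, 0.21, -0.266, 241.894], [-0.338, 0.533, -0.775, -929.885], [-0.021, 0.82, 0.573, 820.401], [0.0, 0.0, 0.0, 1.0]] [[362.9, 0.0, 323.1], [0.0, 362.9, 200.9], [0.0, 0.0, 1.0]] ['intrinsics', 'pose']
side bar [([510.0, -385.0, 116.0], 0.94)]
side bar_crown [([513.0, -390.0, 116.0], 0.79)]
side bar_end_left [([510.0, -388.0, 117.0], 0.88)]
side bar_end_right [([510.0, -385.0, 117.0], 0.71), ([673.0, -223.0, 68.0], 0.64)]
side stand [([500.0, -419.0, 12.0], 0.96), ([511.0, -383.0, 117.0], 0.38)]
side scale [([609.0, -84.0, 17.0], 0.87), ([378.0, 294.0, 36.0], 0.58)]
side hook_seat [([600.0, -68.0, 251.0], 0.88), ([384.0, 292.0, 37.0], 0.67)]
side lime [([382.0, -210.0, 36.0], 0.7)]
side lemon [([384.0, 294.0, 38.0], 0.53), ([513.0, -389.0, 119.0], 0.27)]
side green_lid_jar [([671.0, -224.0, 68.0], 0.59)]
side yellow_lid_jar [([378.0, 150.0, 50.0], 0.76)]
top [[-0.022, 0.998, -0.064, 445.607], [-1.0, -0.021, 0.012, -53.486], [0.01, 0.064, 0.998, 1395.803], [0.0, 0.0, 0.0, 1.0]] [[409.0, 0.0, 318.2], [0.0, 409.0, 202.6], [0.0, 0.0, 1.0]] ['intrinsics', 'pose']
top bar [([514.0, -351.0, 116.0], 0.88)]
top bar_crown [([510.0, -358.0, 116.0], 0.79)]
top bar_end_left [([514.0, -354.0, 121.0], 0.6)]
top bar_end_right [([515.0, -356.0, 114.0], 0.78), ([575.0, -62.0, 14.0], 0.42)]
top stand [([502.0, -353.0, 14.0], 0.64)]
top scale [([577.0, -59.0, 16.0], 0.75)]
top hook_seat [([581.0, -64.0, 253.0], 0.75)]
top lime [([385.0, -196.0, 38.0], 0.46)]
top lemon [([383.0, 310.0, 45.0], 0.62)]
top green_lid_jar [([672.0, -205.0, 101.0], 0.67)]
top yellow_lid_jar [([381.0, 160.0, 66.0], 0.62)]
[[0.0, 0.954, 0.299, 76.66], [1.0, -0.0, -0.0, -0.034], [0.0, 0.299, -0.954, -141.961], [0.0, 0.0, 0.0, 1.0]]
```

View pics/side0.png

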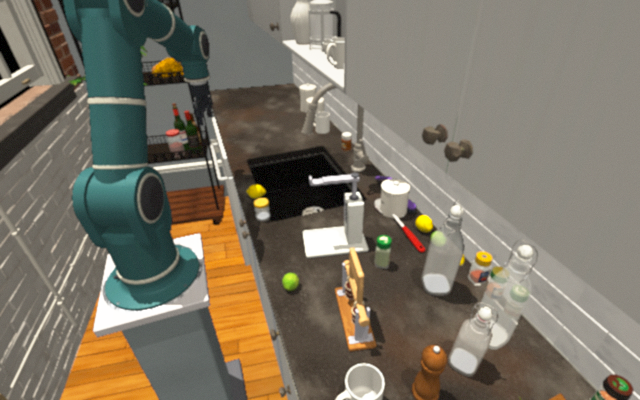

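View pics/top0.png

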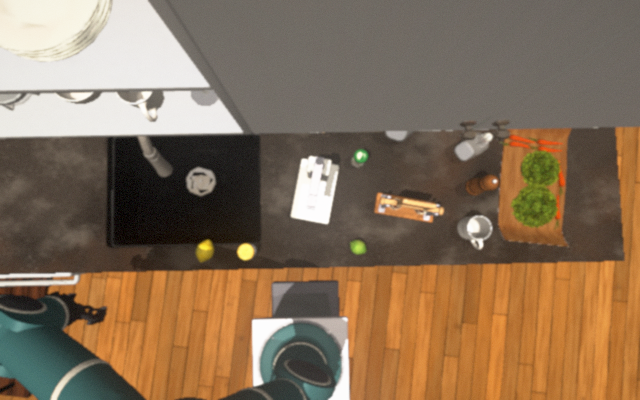

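Side view: the bar stands edge-on at about (355,300), scale at (340,215) with its hook, lime (290,282), green-lid jar (383,250). Top view: the stand runs from (376,203) to (443,212), the scale base is around (316,190), and the cabinet edge lies at about row 132. I'll turn the tool first, then cross over.

Call:
{"op": "drive_tool", "data": {
  "delta_pos": [
    [0, 0, -2.5],
    [0, 0, -2.5],
    [0, 0, -2.5],
    [0, 0, -2.5],
    [0, 0, -1]
  ],
  "delta_rot": [
    [0, 0, 0.18],
    [0, 0, 0.18],
    [0, 0, 0.18],
    [0, 0, 0.18],
    [0, 0, 0.18]
  ]
}}

```text
time_s: 1.82
tool_pos: [257.1, 570.0, 342.9]
tcp_rot: [[-0.239, 0.971, 0.001], [0.971, 0.239, 0.002], [0.002, 0.001, -1.0]]
ft_force: [-0.7, 1.1, -0.1]
finger_gap: 85.3
finger_force: 0.0
```

Call:
{"op": "drive_tool", "data": {
  "delta_pos": [
    [0, 0, 0],
    [0, 0, 0],
    [-5, 1, 0],
    [-6, 1.5, 0],
    [-6, 1.5, 0]
  ],
  "delta_rot": [
    [0, 0, 0.18],
    [0, 0, 0.17],
    [0, 0, 0],
    [0, 0, 0],
    [0, 0, 0]
  ]
}}

```text
time_s: 2.45
tool_pos: [279.4, 394.6, 341.2]
tcp_rot: [[0.103, 0.995, 0.0], [0.995, -0.103, 0.0], [0.0, 0.0, -1.0]]
ft_force: [1.4, 0.3, 0.5]
finger_gap: 85.2
finger_force: 0.0
```

```bash
cat > h.py <<'E'
from bench import *
import cv2,numpy as np
def cam(c,o=None):
    m=camera_model(c)
    if c!="wrist":return m["intrinsics"],np.array(m["pose"])
    T=np.eye(4);T[:3,:3]=o["tcp_rot"];T[:3,3]=o["tool_pos"]
    return m["intrinsics"],T@np.array(m["tool_from_camera"])
def ray(c,uv,KP=None):
    K,P=KP or cam(c);d=np.linalg.inv(K)@np.array([uv[0],uv[1],1.]);d=P[:3,:3]@(d*[1,-1,-1]);return P[:3,3],d/np.linalg.norm(d)
def tri(rs):
    A=sum(np.eye(3)-np.outer(d,d) for _,d in rs);b=sum((np.eye(3)-np.outer(d,d))@p for p,d in rs);x=np.linalg.solve(A,b)
    return np.round(x,1),[round(float(np.linalg.norm((np.eye(3)-np.outer(d,d))@(x-p))),1) for p,d in rs]
def onz(r,z):
    p,d=r;return np.round(p+d*(z-p[2])/d[2],1)
E
python3 - <<'E'
from h import *
for s,t in(((433,133),(470,130)),((458,150),(500,130)),((433,133),(502,125)),((458,150),(502,125))):print(tri([ray("side",s),ray("top",t)]))
print("base corners",[onz(ray("top",p),14)[:2] for p in((311,156),(338,162),(328,222),(291,217),(376,193),(441,204),(437,221),(375,213))])
o=get_obs();print(o["time_s"],o["tool_pos"],np.round(o["tcp_rot"],3).tolist(),np.round(o["joints"],2))
E
```

```text
(array([ 651.2, -395. ,  526. ]), [0.8, 0.8])
(array([ 653.7, -464.3,  521.2]), [2.2, 2.2])
(array([ 636.9, -440.8,  554.4]), [19.1, 19.1])
(array([ 659.5, -465.2,  522.4]), [3.3, 3.3])
base corners [array([694.2, -48.4]), array([ 671.7, -140. ]), array([ 468.1, -101.1]), array([487.7,  23.4]), array([ 562.9, -266.4]), array([ 520.8, -486.2]), array([ 463.4, -470.3]), array([ 495.1, -260.9])]
2.45 [279.42230687 394.63164383 341.17955784] [[0.103, 0.995, 0.0], [0.995, -0.103, 0.0], [0.0, 0.0, -1.0]] [-1.27  0.06  0.26  1.81 -0.02  1.27 -1.1 ]
```

Call:
{"op": "drive_tool", "data": {
  "delta_pos": [
    [-5.5, 2.4, 0],
    [-5.5, 2.4, 0],
    [-5.5, 2.4, 0],
    [-5.5, 2.4, 0],
    [-5.5, 2.4, 0]
  ],
  "delta_rot": [
    [0, 0, 0],
    [0, 0, 0],
    [0, 0, 0],
    [0, 0, 0],
    [0, 0, 0]
  ]
}}

```text
time_s: 3.08
tool_pos: [370.6, 108.6, 341.5]
tcp_rot: [[0.103, 0.995, 0.001], [0.995, -0.103, 0.001], [0.001, 0.0, -1.0]]
ft_force: [2.3, 0.6, 1.0]
finger_gap: 85.3
finger_force: 0.0
```

Call:
{"op": "drive_tool", "data": {
  "delta_pos": [
    [-5.5, 2.4, 0],
    [-5.5, 2.4, 0],
    [-5.5, 2.4, 0],
    [-5.5, 2.4, 0],
    [-5.5, 2.4, 0]
  ],
  "delta_rot": [
    [0, 0, 0],
    [0, 0, 0],
    [0, 0, 0],
    [0, 0, 0],
    [0, 0, 0]
  ]
}}

```text
time_s: 3.7
tool_pos: [461.9, -176.9, 342.1]
tcp_rot: [[0.101, 0.995, 0.003], [0.995, -0.101, 0.001], [0.001, 0.003, -1.0]]
ft_force: [0.5, 2.1, -0.3]
finger_gap: 85.4
finger_force: 0.0
```

Call:
{"op": "drive_tool", "data": {
  "delta_pos": [
    [-5.5, 2.4, 0],
    [-5.5, 2.4, 0],
    [-4, 1, 0],
    [0, 0, 0],
    [0, 0, 0]
  ],
  "delta_rot": [
    [0, 0, 0],
    [0, 0, 0],
    [0, 0, 0],
    [0, 0, 0],
    [0, 0, 0]
  ]
}}

```text
time_s: 4.32
tool_pos: [499.5, -314.5, 342.5]
tcp_rot: [[0.104, 0.995, -0.0], [0.995, -0.104, -0.001], [-0.001, 0.0, -1.0]]
ft_force: [0.5, -0.5, 0.2]
finger_gap: 85.2
finger_force: 0.0
```

Run:
```python
from h import *
o=get_obs();im=snapshot("wrist");cv2.imwrite("pics/w1.png",im);np.savez("w1",**{k:o[k] for k in("tcp_rot","tool_pos")})
print(o["time_s"],np.round(o["tool_pos"],1),np.round(o["tcp_rot"],3).tolist(),np.round(o["joints"],2))
for l in("bar","bar_crown","bar_end_left","stand"):print(l,[(np.round(d["point"]).tolist(),round(d["score"],2)) for d in find_in(l,"wrist")[:2]])
```

```text
4.325 [ 499.5 -314.5  342.5] [[0.104, 0.995, -0.0], [0.995, -0.104, -0.001], [-0.001, 0.0, -1.0]] [-0.27  0.43  1.08  1.58 -0.39  1.36  0.75]
bar [([519.0, -342.0, 164.0], 0.72)]
bar_crown [([516.0, -341.0, 171.0], 0.92), ([394.0, -199.0, 40.0], 0.53)]
bar_end_left [([516.0, -339.0, 165.0], 0.6)]
stand [([507.0, -340.0, 13.0], 0.91), ([665.0, -211.0, 103.0], 0.59)]
```

View pics/w1.png

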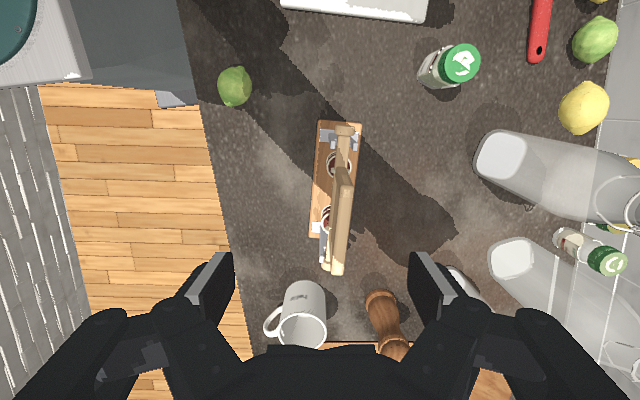

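Wrist view: the bar and handle board run from about (345,125) to (335,275), with the stand base behind them. I'll zoom in to get the board's corners.

Run:
```python
import cv2
im=cv2.imread("pics/w1.png")[110:290,260:420];cv2.imwrite("pics/w1z.png",cv2.resize(im,None,fx=3.33,fy=3.33,interpolation=cv2.INTER_CUBIC))
```

```text
(no output)
```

View pics/w1z.png

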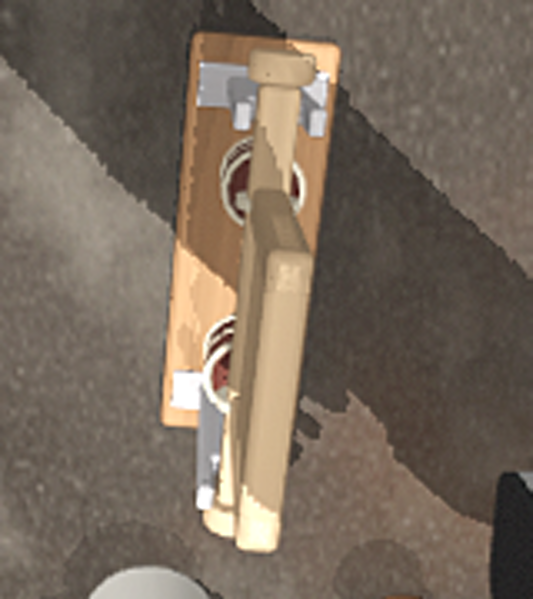

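Run:
```python
from h import *
d=np.load("w1.npz");KP=cam("wrist",d)
g=lambda u,v,z:onz(ray("w",(260+u/3.33,110+v/3.33),KP),z)
c=[g(*p,209) for p in((270,252),(312,254),(237,548),(280,552))];print(c)
a=(c[0]+c[1])/2;b=(c[2]+c[3])/2;v=a-b;print("len",np.linalg.norm(v),"mid",(a+b)/2,"ang",np.degrees(np.arctan2(v[1],v[0])),"thick",np.linalg.norm(c[0]-c[1]))
print("knob",g(283,68,118),"base",[g(*p,14) for p in((193,32),(340,43),(162,425))])
R=d["tcp_rot"];print("tool shift cm to mid",np.round(R.T@((a+b)/2-d["tool_pos"])/10,2))
```

```text
[array([ 519. , -313.7,  209. ]), array([ 530.9, -315.6,  209. ]), array([ 500.5, -409.3,  209. ]), array([ 513.9, -412.1,  209. ])]
len 97.67632773604879 mid [ 516.075 -362.675  209.   ] ang 79.52988526978245 thick 12.050726119201265
knob [ 533.3 -270.5  118. ] base [array([ 501. , -259.1,   14. ]), array([ 567.9, -271.1,   14. ]), array([ 464. , -453.7,   14. ])]
tool shift cm to mid [-4.61  2.15 13.35]
```

Call:
{"op": "drive_tool", "data": {
  "delta_pos": [
    [0, 0, 0],
    [-2.2, 1.25, 2],
    [-2.2, 1.25, 3],
    [0, 0, 3],
    [0, 0, 0]
  ],
  "delta_rot": [
    [0, 0, 0.08],
    [0, 0, 0],
    [0, 0, 0],
    [0, 0, 0],
    [0, 0, 0]
  ]
}}

```text
time_s: 5.2
tool_pos: [515.7, -361.8, 261.3]
tcp_rot: [[0.183, 0.983, -0.002], [0.983, -0.183, 0.001], [0.0, -0.002, -1.0]]
ft_force: [0.6, 0.0, 0.9]
finger_gap: 85.3
finger_force: 0.0
```

Run:
```python
from h import *
o=get_obs();im=snapshot("wrist");np.savez("w2",**{k:o[k] for k in("tcp_rot","tool_pos")})
print(o["time_s"],np.round(o["tool_pos"],1),np.round(o["tcp_rot"],3).tolist(),np.round(o["joints"],2))
cv2.imwrite("pics/w2z.png",cv2.resize(im[100:400,160:480],None,fx=2,fy=2,interpolation=cv2.INTER_CUBIC))
```

```text
5.2 [ 515.7 -361.8  261.3] [[0.183, 0.983, -0.002], [0.983, -0.183, 0.001], [0.0, -0.002, -1.0]] [-0.12  0.58  1.01  1.59 -0.51  1.26  0.79]
```

View pics/w2z.png

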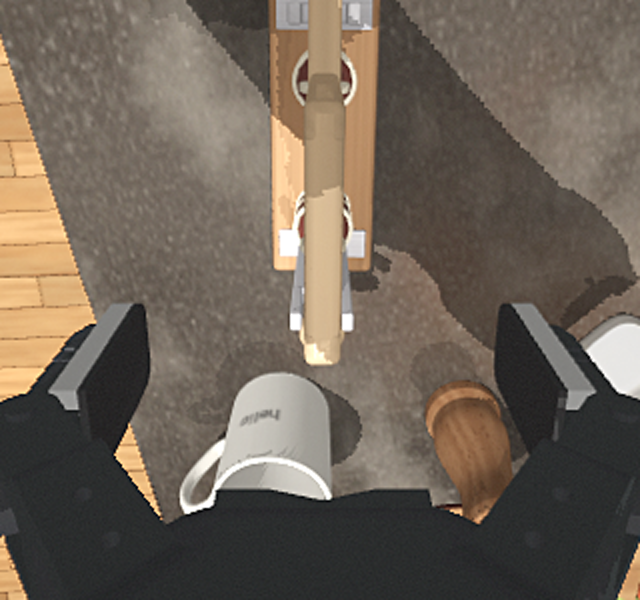

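The board now shows end-on and centred between the fingers: near end about (325,100) and far end about (321,362) in the crop.

Run:
```python
from h import *
K1=cam("wrist",np.load("w1.npz"));d=np.load("w2.npz");K2=cam("wrist",d)
r1=lambda u,v:ray("w",(260+u/3.33,110+v/3.33),K1);r2=lambda u,v:ray("w",(160+u/2,100+v/2),K2)
print("far",tri([r1(258,550),r2(321,362)]));print("near",tri([r1(291,253),r2(325,100)]))
a=onz(r2(325,100),209);b=onz(r2(321,362),209);print(a,b,(a+b)/2,d["tcp_rot"].T@((a+b)/2-d["tool_pos"]))
```

```text
far (array([ 507. , -405.8,  216.4]), [0.3, 0.3])
near (array([ 525.1, -314.2,  210.2]), [0.3, 0.3])
[ 525.3 -314.2  209. ] [ 506.1 -410.2  209. ] [ 515.7 -362.2  209. ] [-0.41236793  0.23725564 52.26052149]
```

Call:
{"op": "drive_tool", "data": {
  "delta_pos": [
    [0, 0, 3],
    [0, 0, 3],
    [0, 0, 1.5],
    [0, 0, 0.6],
    [0, 0, 0]
  ],
  "delta_rot": [
    [0, 0, 0],
    [0, 0, 0],
    [0, 0, 0],
    [0, 0, 0],
    [0, 0, 0]
  ]
}}

```text
time_s: 5.88
tool_pos: [516.3, -363.0, 182.5]
tcp_rot: [[0.183, 0.983, 0.001], [0.983, -0.183, -0.001], [-0.001, 0.001, -1.0]]
ft_force: [-1.0, -0.0, 0.6]
finger_gap: 85.0
finger_force: 0.0
```

Call:
{"op": "drive_tool", "data": {
  "delta_pos": [
    [0, 0, 0],
    [0, 0, 0],
    [0, 0, 0],
    [0, 0, 0],
    [0, 0, 0]
  ],
  "delta_rot": [
    [0, 0, 0],
    [0, 0, 0],
    [0, 0, 0],
    [0, 0, 0],
    [0, 0, 0]
  ],
  "jaw": -1
}}

```text
time_s: 6.5
tool_pos: [516.0, -363.0, 181.9]
tcp_rot: [[0.183, 0.983, 0.0], [0.983, -0.183, -0.001], [-0.001, 0.001, -1.0]]
ft_force: [-0.3, 0.8, 4.8]
finger_gap: 12.9
finger_force: 59.1
```

Call:
{"op": "drive_tool", "data": {
  "delta_pos": [
    [0, 0, 0],
    [0, 0, 0],
    [0, 0, 0]
  ],
  "delta_rot": [
    [0, 0, 0],
    [0, 0, 0],
    [0, 0, 0]
  ]
}}

```text
time_s: 6.88
tool_pos: [516.1, -363.0, 181.9]
tcp_rot: [[0.183, 0.983, 0.0], [0.983, -0.183, -0.001], [-0.001, 0.001, -1.0]]
ft_force: [-0.7, 0.7, 6.2]
finger_gap: 12.7
finger_force: 59.3
```

Call:
{"op": "drive_tool", "data": {
  "delta_pos": [
    [0, 0, -0.8],
    [0, 0, -1.2],
    [0, 0, -1.5],
    [0, 0, -1.5],
    [0, 0, -2]
  ],
  "delta_rot": [
    [0, 0, 0],
    [0, 0, 0],
    [0, 0, 0],
    [0, 0, 0],
    [0, 0, 0]
  ]
}}

```text
time_s: 7.5
tool_pos: [516.0, -362.7, 252.9]
tcp_rot: [[0.183, 0.983, 0.0], [0.983, -0.183, -0.001], [-0.001, 0.0, -1.0]]
ft_force: [-0.6, -0.1, -3.4]
finger_gap: 13.0
finger_force: 58.6
```

Call:
{"op": "drive_tool", "data": {
  "delta_pos": [
    [0, 0, -2.5],
    [0, 0, -2],
    [0, 0, -0.8],
    [0, 0, 0],
    [0, 0, 0]
  ],
  "delta_rot": [
    [0, 0, 0],
    [0, 0, 0],
    [0, 0, 0],
    [0, 0, 0],
    [0, 0, 0]
  ]
}}

```text
time_s: 8.12
tool_pos: [515.8, -362.5, 303.9]
tcp_rot: [[0.183, 0.983, -0.001], [0.983, -0.183, -0.0], [-0.0, -0.001, -1.0]]
ft_force: [0.3, -0.8, -2.9]
finger_gap: 12.9
finger_force: 58.7
```

Run:
```python
from h import *
o=get_obs();print(o["time_s"],np.round(o["tool_pos"],1),np.round(o["tcp_rot"],3).tolist(),np.round(o["joints"],2),o["ft_force"],o["ft_torque"])
im=snapshot("wrist");np.savez("w3",**{k:o[k] for k in("tcp_rot","tool_pos")});cv2.imwrite("pics/w3.png",im)
a=cv2.resize(cv2.imread("pics/top0.png")[140:240,270:370],(400,400),interpolation=cv2.INTER_CUBIC)
b=cv2.resize(cv2.imread("pics/side0.png")[165:265,290:390],(400,400),interpolation=cv2.INTER_CUBIC)
cv2.imwrite("pics/hk.png",np.hstack([a,b]))
for l in("hook_seat","scale"):print(l,[(np.round(d["point"]).tolist(),round(d["score"],2)) for d in find_in(l,"wrist")[:2]])
```

```text
8.125 [ 515.8 -362.5  303.9] [[0.183, 0.983, -0.001], [0.983, -0.183, -0.0], [-0.0, -0.001, -1.0]] [-0.13  0.55  1.03  1.53 -0.48  1.33  0.77] [ 0.28169548 -0.80386918 -2.89309743] [0.02717104 0.00761288 0.01167749]
hook_seat []
scale []
```

View pics/hk.png

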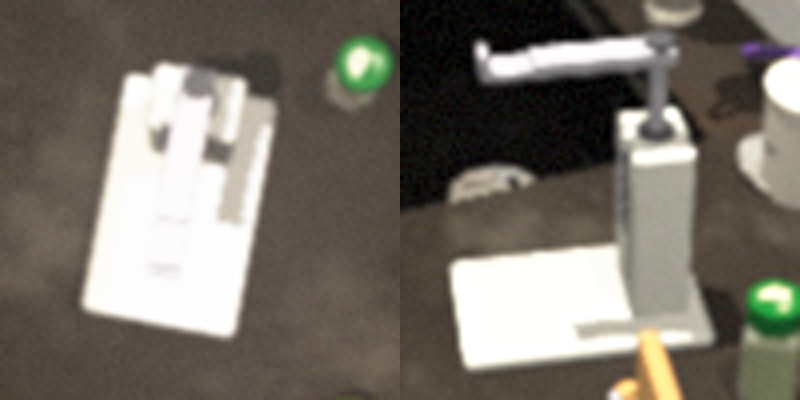

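Top crop: the hook arm runs from the rod at about (199,82) to the lip at (163,272), with base corners (125,73), (277,100), (235,335), (83,308). Side crop: lip top at about (483,44).

Run:
```python
from h import *
t=lambda u,v:ray("top",(270+u/4,140+v/4));s=lambda u,v:ray("side",(290+(u-400)/4,165+v/4))
print("lip tri",tri([t(163,270),s(484,45)]),"rod tri",tri([t(199,80),s(661,40)]),"step",onz(t(171,220),253))
B=[onz(t(*p),14) for p in((125,73),(277,100),(235,335),(83,308))];print(B)
B=np.array(B);l=np.linalg.norm(B-np.roll(B,-1,0),axis=1);print(l)
ax=(B[0]+B[1]-B[2]-B[3])/2;print("ang base",np.degrees(np.arctan2(ax[1],ax[0])),"centre",B.mean(0))
L=onz(t(163,272),264);Rd=onz(t(199,82),257);v=Rd-L;print("lip",L,"rod",Rd,"ang",np.degrees(np.arctan2(v[1],v[0])),np.linalg.norm(v[:2]),"(134)")
```

```text
lip tri (array([507. , -46.2, 266.3]), [1.9, 1.9]) rod tri (array([639.2, -73.8, 256.8]), [0.5, 0.5]) step [540.7 -51.9 253. ]
[array([687.1, -15.1,  14. ]), array([ 661.3, -144. ,   14. ]), array([ 462.2, -103.5,   14. ]), array([487.7,  24.2,  14. ])]
[131.45664685 203.17741016 130.22111964 203.23594662]
ang base -11.323756673798538 centre [574.575 -59.6    14.   ]
lip [503.8 -45.6 264. ] rod [637.2 -73.6 257. ] ang -11.854019924290293 136.30685969532132 (134)
```

Call:
{"op": "drive_tool", "data": {
  "delta_pos": [
    [0.8, -2, 0],
    [2, -3, 0],
    [3, -3, 0],
    [4, -2.4, 0],
    [4, -1, 0]
  ],
  "delta_rot": [
    [0, 0, 0.017],
    [0, 0, 0],
    [0, 0, 0],
    [0, 0, 0],
    [0, 0, 0]
  ]
}}

```text
time_s: 8.9
tool_pos: [430.7, -203.9, 304.0]
tcp_rot: [[0.201, 0.98, -0.0], [0.98, -0.201, -0.0], [-0.0, -0.0, -1.0]]
ft_force: [0.6, -0.0, -2.3]
finger_gap: 13.0
finger_force: 58.9
```

Call:
{"op": "drive_tool", "data": {
  "delta_pos": [
    [4, 0, 0],
    [3, 0, 0],
    [1, 0, 0],
    [0, 0, 0],
    [0, 0, 0]
  ],
  "delta_rot": [
    [0, 0, 0],
    [0, 0, 0],
    [0, 0, 0],
    [0, 0, 0],
    [0, 0, 0]
  ]
}}

```text
time_s: 9.52
tool_pos: [447.4, -127.8, 304.4]
tcp_rot: [[0.202, 0.979, 0.0], [0.979, -0.202, -0.001], [-0.001, 0.0, -1.0]]
ft_force: [0.4, 0.4, -3.0]
finger_gap: 13.1
finger_force: 58.9
```

Run:
```python
from h import *
o=get_obs();im=snapshot("wrist");np.savez("w4",**{k:o[k] for k in("tcp_rot","tool_pos")});cv2.imwrite("pics/w4.png",im)
print(o["time_s"],np.round(o["tool_pos"],1),np.round(o["tcp_rot"],3).tolist(),np.round(o["joints"],2),o["ft_force"])
for l in("hook_seat","scale"):print(l,[(np.round(d["point"]).tolist(),round(d["score"],2)) for d in find_in(l,"wrist")[:2]])
```

```text
9.525 [ 447.4 -127.8  304.4] [[0.202, 0.979, 0.0], [0.979, -0.202, -0.001], [-0.001, 0.0, -1.0]] [-0.9   0.09  1.19  1.93 -0.09  1.18  0.12] [ 0.37881674  0.40890117 -2.99924912]
hook_seat [([583.0, -59.0, 258.0], 0.9)]
scale [([581.0, -62.0, 174.0], 0.61)]
```

View pics/w4.png

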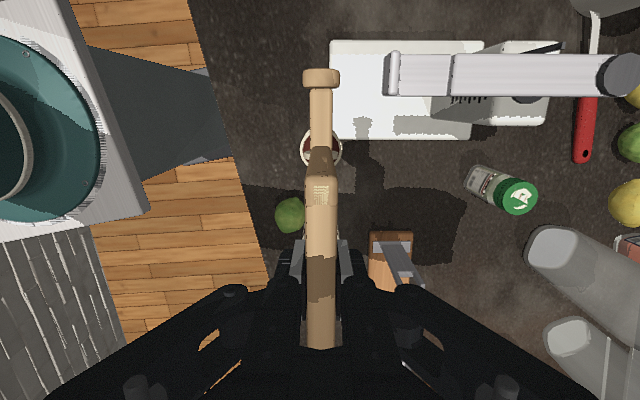

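The hook is clear: lip at cols 387–399, rows 52–97; step at col 451; rod at about (618,75). The bar hangs level in the gripper.

Run:
```python
from h import *
d=np.load("w4.npz");KP=cam("wrist",d);r=lambda u,v:ray("w",(u,v),KP);R=d["tcp_rot"]
t=lambda u,v:ray("top",(270+u/4,140+v/4))
print("lip tri",tri([r(392,74),t(163,270)]),"step tri",tri([r(451,75),t(171,220)]))
for n,p,z in(("lip up-left",(388,53),264),("lip low-left",(387,97),264),("lip mid",(393,74),264),("step up",(452,54),255),("step lo",(449,97),255),("rod",(618,75),258)):
  w=onz(r(*p),z);print(n,w,"tool",np.round(R.T@(w-d["tool_pos"]),1))
k=onz(r(321,76),118+118);print("knob tool",R.T@(k-d["tool_pos"]))
for p in((306,200),(338,200)): print("board top edges tool",R.T@(onz(r(*p),332)-d["tool_pos"]))
```

```text
lip tri (array([505. , -45.2, 266.8]), [0.4, 0.4]) step tri (array([540.2, -51.9, 259.5]), [0.0, 0.0])
lip up-left [504.8 -33.5 264. ] tool [104.   37.2  40.3]
lip low-left [501.1 -56.4 264. ] tool [80.9 38.2 40.3]
lip mid [506.1 -44.8 264. ] tool [93.2 40.7 40.3]
step up [543.5 -40.6 255. ] tool [104.9  76.5  49.3]
step lo [540.  -64.2 255. ] tool [81.1 77.8 49.3]
rod [637.  -71.7 258. ] tool [ 93.3 174.3  46.4]
knob tool [94.6456252  -0.12307872 68.28991993]
board top edges tool [ 39.85305517  -6.28359148 -27.64507031]
board top edges tool [ 39.84937207   6.58186486 -27.64065066]
```

Call:
{"op": "drive_tool", "data": {
  "delta_pos": [
    [2, 0, 0.2],
    [3, 0, 0],
    [3, 0, 0],
    [1.3, 0, 0],
    [0, 0, 0]
  ],
  "delta_rot": [
    [0, 0, 0],
    [0, 0, 0],
    [0, 0, 0],
    [0, 0, 0],
    [0, 0, 0]
  ]
}}

```text
time_s: 10.3
tool_pos: [466.4, -35.6, 302.3]
tcp_rot: [[0.2, 0.98, -0.0], [0.98, -0.2, -0.001], [-0.001, 0.0, -1.0]]
ft_force: [-0.6, -0.5, -2.4]
finger_gap: 12.9
finger_force: 58.9
```

Run:
```python
from h import *
o=get_obs();d=np.load("w4.npz")
print(o["time_s"],np.round(o["joints"],3),"moved in tool",d["tcp_rot"].T@(o["tool_pos"]-d["tool_pos"]),o["ft_force"])
im=snapshot("wrist")
cv2.imwrite("pics/w5.png",im)
```

```text
10.3 [-1.033  0.096  1.121  1.923 -0.092  1.178 -0.08 ] moved in tool [ 9.41166080e+01 -5.47965617e-02  2.01289141e+00] [-0.62836446 -0.53002472 -2.43083139]
```

View pics/w5.png

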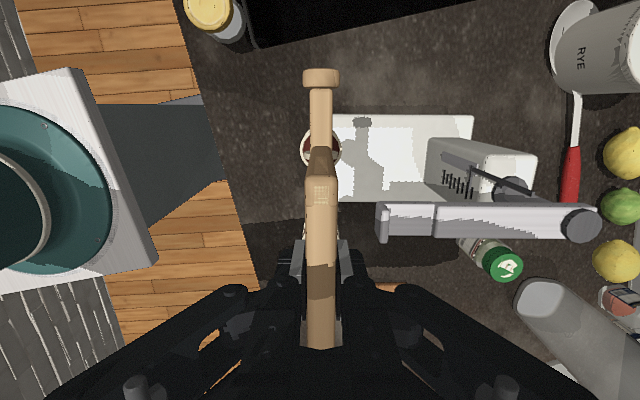

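The hook lip (383,222) is straight to the right of the board, at the TCP's level, so I'll slide in and check the forces.

Call:
{"op": "drive_tool", "data": {
  "delta_pos": [
    [0, 1, 0],
    [0, 1.5, 0],
    [0, 1.5, 0],
    [0, 1.3, 0],
    [0, 0.75, 0]
  ],
  "delta_rot": [
    [0, 0, 0],
    [0, 0, 0],
    [0, 0, 0],
    [0, 0, 0],
    [0, 0, 0]
  ]
}}

```text
time_s: 10.98
tool_pos: [525.8, -49.1, 302.3]
tcp_rot: [[0.202, 0.979, 0.0], [0.979, -0.202, -0.002], [-0.002, 0.0, -1.0]]
ft_force: [-0.5, -0.3, -2.1]
finger_gap: 12.7
finger_force: 58.9
```

Call:
{"op": "drive_tool", "data": {
  "delta_pos": [
    [0, 0, 0],
    [0, 0, 0.6],
    [0, 0, 0.4],
    [0, 0, 0.4],
    [0, 0, 0.3]
  ],
  "delta_rot": [
    [0, 0, 0],
    [0, 0, 0],
    [0, 0, 0],
    [0, 0, 0],
    [0, 0, 0]
  ]
}}

```text
time_s: 11.6
tool_pos: [525.5, -47.6, 285.1]
tcp_rot: [[0.2, 0.98, 0.0], [0.98, -0.2, -0.001], [-0.001, 0.0, -1.0]]
ft_force: [0.0, -0.7, -3.6]
finger_gap: 12.6
finger_force: 58.9
```

Run:
```python
from h import *
o=get_obs();d=np.load("w4.npz")
print(o["time_s"],np.round(o["joints"],3),"moved in tool",d["tcp_rot"].T@(o["tool_pos"]-d["tool_pos"]),o["ft_force"],o["ft_torque"])
w=snapshot("wrist");s=snapshot("side")
cv2.imwrite("pics/w6.png",np.hstack([w[:,200:600],cv2.resize(s[140:265,280:405],(400,400),interpolation=cv2.INTER_CUBIC)]))
```

```text
11.6 [-0.835  0.319  1.065  1.815 -0.3    1.184  0.123] moved in tool [94.41220598 60.2523304  19.23344175] [ 2.63658193e-03 -6.56801318e-01 -3.63118821e+00] [ 0.02755049  0.04273589 -0.01807333]
```

View pics/w6.png

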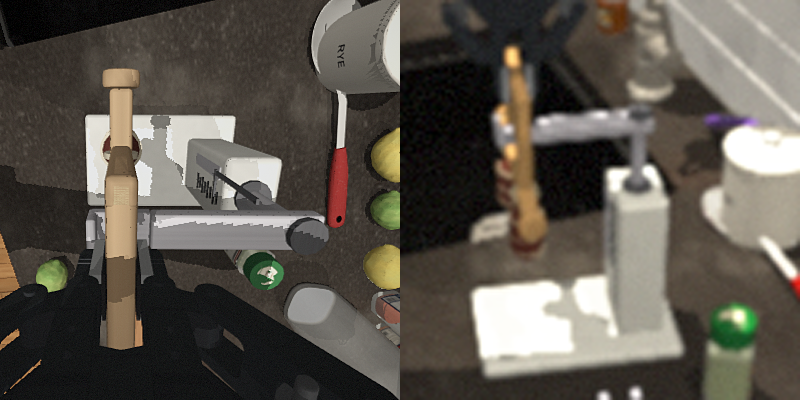

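The hook passes through the slot: the lip shows at col ~95, left of the board, and the arm continues to the right. I'll keep lowering slowly.

Call:
{"op": "drive_tool", "data": {
  "delta_pos": [
    [0, 0, 0.2],
    [0, 0, 0.2],
    [0, 0, 0.2],
    [0, 0, 0.2],
    [0, 0, 0.2]
  ],
  "delta_rot": [
    [0, 0, 0],
    [0, 0, 0],
    [0, 0, 0],
    [0, 0, 0],
    [0, 0, 0]
  ]
}}

```text
time_s: 12.32
tool_pos: [525.6, -47.6, 275.2]
tcp_rot: [[0.2, 0.98, 0.0], [0.98, -0.2, -0.001], [-0.001, 0.0, -1.0]]
ft_force: [0.1, -0.3, -2.6]
finger_gap: 13.0
finger_force: 58.9
```

Call:
{"op": "drive_tool", "data": {
  "delta_pos": [
    [0, 0, 0.2],
    [0, 0, 0.2],
    [0, 0, 0.2],
    [0, 0, 0.2],
    [0, 0, 0.0]
  ],
  "delta_rot": [
    [0, 0, 0],
    [0, 0, 0],
    [0, 0, 0],
    [0, 0, 0],
    [0, 0, 0]
  ]
}}

```text
time_s: 12.95
tool_pos: [525.6, -47.7, 267.3]
tcp_rot: [[0.2, 0.98, 0.0], [0.98, -0.2, -0.001], [-0.001, 0.0, -1.0]]
ft_force: [-0.3, -0.2, -2.0]
finger_gap: 13.1
finger_force: 59.1
```

Run:
```python
from h import *
F=[]
o=get_obs();d=np.load("w4.npz")
print(o["time_s"],np.round(o["joints"],3),"moved in tool",d["tcp_rot"].T@(o["tool_pos"]-d["tool_pos"]),o["ft_force"],o["ft_torque"])
for l in("hook_seat",):
  snapshot("side");print([(np.round(q["point"]),round(q["score"],2)) for q in find_in(l,"side")[:2]],get_obs()["ft_force"])
```

```text
12.95 [-0.818  0.34   1.051  1.837 -0.321  1.15   0.141] moved in tool [94.34300974 60.38893916 37.04755261] [-0.25711747 -0.19266263 -2.00909516] [ 0.10035179  0.11934378 -0.00288714]
[(array([606., -68., 242.]), 0.75)] [-0.51429158  1.43895833 -1.61674953]
```

Call:
{"op": "drive_tool", "data": {
  "delta_pos": [
    [0, 0, 0.2],
    [0, 0, 0.2],
    [0, 0, 0.2],
    [0, 0, 0.2],
    [0, 0, 0.2]
  ],
  "delta_rot": [
    [0, 0, 0],
    [0, 0, 0],
    [0, 0, 0],
    [0, 0, 0],
    [0, 0, 0]
  ]
}}

```text
time_s: 13.68
tool_pos: [525.7, -47.7, 257.3]
tcp_rot: [[0.2, 0.98, 0.0], [0.98, -0.2, -0.001], [-0.001, 0.001, -1.0]]
ft_force: [0.2, 0.7, -0.0]
finger_gap: 13.0
finger_force: 59.3
```

Call:
{"op": "drive_tool", "data": {
  "delta_pos": [
    [0, 0, 0.1],
    [0, 0, 0.1],
    [0, 0, 0]
  ],
  "delta_rot": [
    [0, 0, 0],
    [0, 0, 0],
    [0, 0, 0]
  ]
}}

```text
time_s: 14.05
tool_pos: [525.7, -47.7, 255.4]
tcp_rot: [[0.2, 0.98, 0.0], [0.98, -0.2, -0.001], [-0.001, 0.0, -1.0]]
ft_force: [0.2, -1.1, 0.1]
finger_gap: 13.2
finger_force: 59.4
```

Run:
```python
from h import *
F=[];T=[]
for i in range(5):
  snapshot("side");o=get_obs();F.append(o["ft_force"]);T.append(o["ft_torque"])
print(o["time_s"],o["tool_pos"],np.mean(F,0),np.mean(T,0));print([(np.round(q["point"]),round(q["score"],2)) for q in find_in("hook_seat","side")[:2]])
```

```text
14.3 [525.65737748 -47.68580128 255.42111016] [ 0.68160784 -0.16194703  0.51744848] [-0.04113767 -0.18959237 -0.00793776]
[(array([605., -66., 229.]), 0.61)]
```

Load is fully on the hook (Fz about 0, dip about 20 mm), so I'll release.

Call:
{"op": "drive_tool", "data": {
  "delta_pos": [
    [0, 0, 0],
    [0, 0, 0],
    [0, 0, 0],
    [0, 0, 0],
    [0, 0, 0]
  ],
  "delta_rot": [
    [0, 0, 0],
    [0, 0, 0],
    [0, 0, 0],
    [0, 0, 0],
    [0, 0, 0]
  ],
  "jaw": 0.4
}}

```text
time_s: 14.98
tool_pos: [525.6, -47.7, 255.4]
tcp_rot: [[0.2, 0.98, 0.0], [0.98, -0.2, -0.001], [-0.001, 0.0, -1.0]]
ft_force: [-0.1, 0.1, 0.2]
finger_gap: 59.9
finger_force: 0.0
```

Run:
```python
from h import *
w=snapshot("wrist");s=snapshot("side");o=get_obs();print(o["finger_gap"],o["ft_force"])
cv2.imwrite("pics/w7.png",np.hstack([w[:,200:600],cv2.resize(s[140:265,280:405],(400,400),interpolation=cv2.INTER_CUBIC)]))
```

```text
60.11908654724943 [ 0.2485517   0.65205764 -0.23121402]
```

View pics/w7.png

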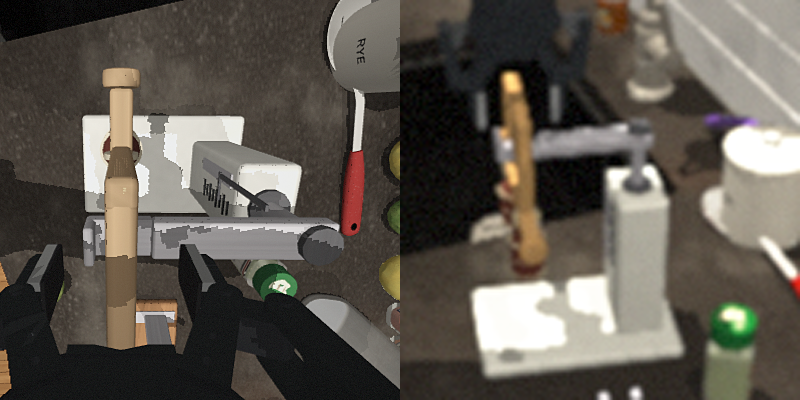

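The bar hangs upright on the seat (board at cols 105–135, behind the lip at col 90), with the fingers clear on both sides. I'll raise the tool straight up and wait for the bobbing to stop.

Call:
{"op": "drive_tool", "data": {
  "delta_pos": [
    [0, 0, -1],
    [0, 0, -2],
    [0, 0, -3],
    [0, 0, -3],
    [0, 0, -2.5]
  ],
  "delta_rot": [
    [0, 0, 0],
    [0, 0, 0],
    [0, 0, 0],
    [0, 0, 0],
    [0, 0, 0]
  ]
}}

```text
time_s: 15.7
tool_pos: [525.6, -47.8, 372.2]
tcp_rot: [[0.2, 0.98, 0.001], [0.98, -0.2, -0.001], [-0.001, 0.001, -1.0]]
ft_force: [-0.3, -0.8, 0.9]
finger_gap: 59.6
finger_force: 0.0
```

Call:
{"op": "drive_tool", "data": {
  "delta_pos": [
    [0, -2, 0],
    [0, -4, 0],
    [0, -4, 0],
    [0, 0, 0],
    [0, 0, 0]
  ],
  "delta_rot": [
    [0, 0, 0],
    [0, 0, 0],
    [0, 0, 0],
    [0, 0, 0],
    [0, 0, 0]
  ]
}}

```text
time_s: 16.32
tool_pos: [437.2, -28.8, 371.4]
tcp_rot: [[0.201, 0.98, -0.003], [0.98, -0.201, 0.001], [0.001, -0.003, -1.0]]
ft_force: [0.4, 0.2, 0.6]
finger_gap: 59.8
finger_force: 0.0
```

Call:
{"op": "drive_tool", "data": {
  "delta_pos": [
    [0, 0, 0],
    [0, 0, 0],
    [0, 0, 0],
    [0, 0, 0],
    [0, 0, 0]
  ],
  "delta_rot": [
    [0, 0, 0],
    [0, 0, 0],
    [0, 0, 0],
    [0, 0, 0],
    [0, 0, 0]
  ]
}}

```text
time_s: 16.95
tool_pos: [436.8, -28.9, 371.0]
tcp_rot: [[0.201, 0.98, -0.003], [0.98, -0.201, 0.0], [-0.001, -0.003, -1.0]]
ft_force: [0.6, -0.4, -0.6]
finger_gap: 60.1
finger_force: 0.0
```

Call:
{"op": "drive_tool", "data": {
  "delta_pos": [
    [0, 0, 0],
    [0, 0, 0],
    [0, 0, 0],
    [0, 0, 0],
    [0, 0, 0]
  ],
  "delta_rot": [
    [0, 0, 0],
    [0, 0, 0],
    [0, 0, 0],
    [0, 0, 0],
    [0, 0, 0]
  ]
}}

```text
time_s: 17.58
tool_pos: [436.8, -28.9, 371.0]
tcp_rot: [[0.201, 0.98, -0.003], [0.98, -0.201, 0.0], [-0.0, -0.003, -1.0]]
ft_force: [0.2, -0.2, 0.2]
finger_gap: 59.9
finger_force: 0.0
```

Call:
{"op": "drive_tool", "data": {
  "delta_pos": [
    [0, 0, 0],
    [0, 0, 0],
    [0, 0, 0],
    [0, 0, 0],
    [0, 0, 0]
  ],
  "delta_rot": [
    [0, 0, 0],
    [0, 0, 0],
    [0, 0, 0],
    [0, 0, 0],
    [0, 0, 0]
  ]
}}

```text
time_s: 18.2
tool_pos: [436.8, -28.9, 371.0]
tcp_rot: [[0.201, 0.98, -0.003], [0.98, -0.201, 0.0], [-0.0, -0.003, -1.0]]
ft_force: [0.4, -0.6, -0.0]
finger_gap: 59.7
finger_force: 0.0
```

Run:
```python
from h import *
s=snapshot("side")
for i in range(8):s2=snapshot("side")
w=snapshot("wrist");print(get_obs()["time_s"],"diff",np.abs(s.astype(int)-s2)[140:265,280:405].max(),np.abs(s.astype(int)-s2)[140:265,280:405].mean())
cv2.imwrite("pics/w8.png",np.hstack([w[:,200:600],cv2.resize(s2[140:265,280:405],(400,400),interpolation=cv2.INTER_CUBIC)]))
```

```text
18.7 diff 24 2.380416
```

View pics/w8.png

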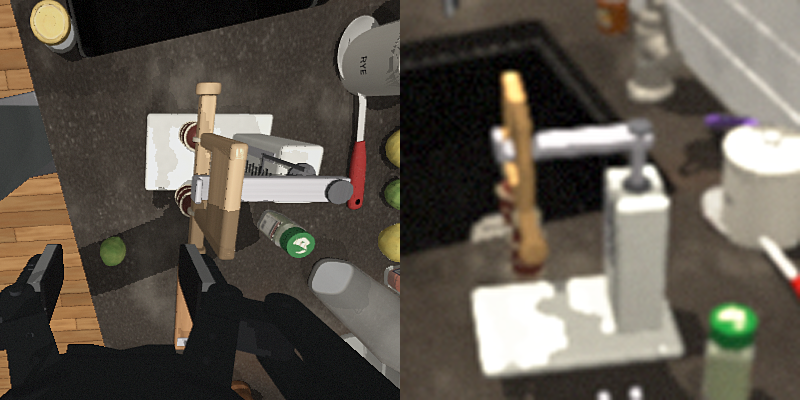

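The bar hangs free on the hook: board at (225,195) with the lip at (200,190). The side view is still apart from image noise.

```bash
python3 -c "
from bench import *
print(hand_in())"
```

```text
the job is handed in; nothing more can be done
None
```

The bar hangs upright by its slot on the balance hook, released and still, about 20 mm down of its 55 mm travel, and was handed in at about 19 s with no verdict returned; I viewed 11 pictures, one over the limit of 10.

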